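Feel out the tight spot of a linear slide

TASK

The carriage of the linear slide drags somewhere along its rail. Take it by the black knob and stroke it through its full travel, first until it meets the rubber stop at the left end and then back until it meets the one at the right end, gently, without ramming the stops. Then leave the carriage standing on the middle of the tight spot you felt, let go of it, and leave the other things on the table where they are.

Things in the scene. Friction and masses are not known exactly. Their poses are not given: they have to be found in the camera images.
- slide_bed: Linear slide screwed to the table: dark steel bed 320 mm long, 66 mm wide, 10 mm thick, an aluminium end block (top 47 mm above the table) near each end. Origin: middle of its underside, on the table. y axis: along the rail towards the left end seen from the robot; x: across it, away from the robot; z up. Its yaw varies.
- rail: Plain steel rail, 264x20x18 mm, along the bed; origin mid-underside, axes as the bed's. Tight spot: an invisible swelling, elsewhere each time, over 30 mm from the carriage's end positions. Push needed: 7 to 12 N from 17 mm before its middle (a sharp rise) to 8 mm past it, then fading, alike both ways; elsewhere 2 N. Let go within 8 mm of its middle the carriage stays; farther out it slips off.
- carriage: Aluminium saddle, 60 mm across the rail, 56 mm along it, top 46 mm above the table; slides along the bed's y only. Origin: under its middle, 12 mm above the table; axes as the bed's. It meets the left stop at y = +91 mm and the right one at y = -91 mm in the bed's frame. It starts in the right half of its travel, off the tight spot.
- knob (a point): Centre of the gripping part of the black upright round knob on the middle of the carriage: 24 mm in diameter, 38 mm tall, from 50 to 88 mm above the table; this point is 70 mm above the table, on the knob's axis. Nothing stands higher than the knob beside it, the end blocks reach 47 mm.
- stop_left: The left rubber stop, an 18 mm round sprung buffer in the left end block. It gives about 3 N per mm and bottoms after 11 mm. Origin: the centre of its face that meets the carriage, 36 mm above the table, at y = +119 mm in the bed's frame when not pressed.
- stop_right: The right rubber stop, the same as the left one, its face at y = -119 mm in the bed's frame when not pressed.
- black_pot: Bystander: black round pot, 76 mm wide, 62 mm tall, standing beyond the left end of the slide. Origin: centre of its underside.
- turned_lid: Bystander: brown round turned lid, 86 mm wide, 26 mm tall, beyond the right end of the slide. Origin: centre of its underside.
- loose_ring: Bystander: pale metal ferrule ring, 68 mm wide, 26 mm tall, in front of the slide. Origin: centre of its underside.
- pin_box: Bystander: small dark open box, 68x60x24 mm, on the left of the table. Origin: centre of its underside.
- slate_block: Bystander: dark oval slate block, 112x89x18 mm, on the left of the table. Origin: centre of its underside.

How it is judged:
On the way, in this order (a step that is already met when the one before it is completed fails the run):
1. the carriage has met the left rubber stop (pressed with more than 1 N) (contact force between carriage and stop_left above 1 N), for 0.05 s.
2. then the carriage has met the right rubber stop (pressed with more than 1 N) (contact force between carriage and stop_right above 1 N), for 0.05 s.
At the end, for the whole second after the job is handed in: the carriage stands still on the tight spot (its inner bearing is pressed by the swollen rail with more than 10 N, which holds when the carriage's middle is within about 8 mm of the middle of the spot; elsewhere this force is less or 0), let go of by the fingers (contact force between carriage and rail above 10 N and linear speed of carriage below 0.01 m/s and contact force between the fingers and carriage below 0.1 N); the robot touches nothing.
It fails at once if the carriage is rammed into a stop (more than 25 N) (contact force between carriage and stop_left above 25 N or contact force between carriage and stop_right above 25 N).
It fails at once if a bystander is shifted by more than 20 mm (distance of any of black_pot, turned_lid, loose_ring, pin_box, slate_block from where it was at the start of the episode above 0.02 m).
It also fails if it takes over 58 s, if anything falls off the work surface, if the arm or the gripper's body presses on something with over 40 N, if the wrist force passes 120 N, or if a joint passes its speed limit or range.

ROBOT

A 6-joint arm with a two-finger parallel gripper is mounted at the origin on a cart in front of the work surface, level with it; the furniture and walls round the work are solid. World frame = base frame: x ahead of the robot, y to its left, z up, the work surface at z = 0. Lengths are in m, angles in rad, forces in N, time in s.
With the tool pointing down it reaches from about 0.35 to 0.775 m from the base axis. Payload 5.5 kg.
Tool frame: the origin (TCP) lies midway between the tips of the shut fingers; the grasp point (between the pads) lies 19 mm behind it; z points along the fingers, y is the line along which they close (so a half turn about z gives the same grasp; the last joint's range is limited). The gripper opens to 85 mm and grips with 20 to 120 N. Pads are 22 mm wide; open, the fingers measure 114 mm over their backs; the gripper's body (76 mm by 85 mm) begins 54 mm behind the grasp point. The pads swing forward as they close: fully open they stand 13 mm farther back than shut.
Start: joints at [0.98, 0.313, 0.046, 1.304, 0, 1.431], TCP at [0.251, 0.518, 0.231] pointing down, gripper open.
Joint ranges: [-2.76, 2.76], [-0.86, 1.69], [-1.03, 1.26], [-2.2, 2.34], [-1.47, 1.5], [-3.14, 3.14]. Speed limits (rad/s): [2.57, 2.57, 3.14, 3.14, 3.14, 3.14].

INTERFACE

Orientations are given as a unit quaternion [w, x, y, z].
In Python, from workcell import env gives the robot as it stands.
- The arm moves only by the tool move_arm, never from a script. Its argument "targets" is a list of rows, each a list of 3 entries, a list of its own where there are three numbers: the shift along the tool's x, y, z in mm, then the turn, a rotation vector about the tool's x, y, z in units of 10 degrees (1.0 is 10 degrees), then the closure, from -1 (fully open) to 1 (shut). In form: [[[dx, dy, dz], [ax, ay, az], gripper], ...]. A call has 1 to 5 rows; each row is the pose to reach, as a shift and turn from the pose commanded when the call began, along the tool's axes at that moment; what a row does not reach only later rows make up. A row lasts 1/8 s, in which the tool goes at most 62.5 mm and 10.7 degrees, less where a joint would pass 70% of its speed; a pose out of reach is approached as far as the arm can. A call with a gripper value outside its range is refused whole. The fingers move at their own pace and stop on an object; "squeeze" is the grip in N (left out, the last holds). Time passes only in rows, so rows that repeat a pose let the fingers close. It gives the time, the measured TCP pose, the force, the opening and the grip force at its end, in the units of the state.
- env.get_state(): the state, without advancing time (a new reading comes with each control period).
- env.read_camera(name): name is "scene" or "top"; returns a dict with "pixels" (480x640x3 uint8, red, green, blue), "fovy" (degrees; the focal length in pixels is half the picture's height over the tangent of half this angle, whatever the lens; pixels are square), "cx", "cy" (the principal point, pixels), "extrinsics" (4x4, takes a point from world to camera coordinates). Camera axes: x right, y up, looking along -z (the intrinsics and any distortion apply to the point x, -y, -z); pixel columns grow to the right and rows downward; lengths in m; the calibration is good to about 2 mm. A picture is of the moment at which its call begins. There is no depth.
- env.hand_in(): hands the job in; it is judged then, once.
Trained networks look in a picture, given as the dict that the camera call returned (one of the last four; its "shot" number tells which), for a name from the list of things; names that differ only in an ending like _2 or _b are one class to them, and where a whole thing is asked for, a point or a joint stands for the part that bears it (a point fixed in the world has none). Each returns a list of dicts, best first, with "confidence" (0 to 1); they miss things now and then, are a little off and sometimes report something else, mostly with a low value. They report only what shows in the picture. A call takes as long as a camera call.
- env.spot_in(thing, picture): "centre" ([x, y, z] in m, in world coordinates, good to about 4 mm: the middle of the surface that is visible of it).
- env.regions_of(thing, picture): "mask" (480x640 bool, what is visible of it).
- env.landmark_of(thing, picture): "centre" ([x, y, z] in m, in world coordinates, good to about 4 mm: a listed point, or the origin of a listed thing).
The state is a dict: "clock": time; "joint_pos": joint angles; "qvel": joint speeds; "tau": joint torques, N m; "tcp_pos": TCP position; "orientation": TCP orientation; "wrist_force": force on the tool from outside, world axes, zero at the start; "ft_torque": the same for the moment, N m; "finger_gap": finger opening in m; "grip_force": force on a finger pad.
Only numpy, scipy, OpenCV 4.12 (cv2) and the standard library are available. Lean on these libraries where they do the work, as an engineer would, in place of code of your own. Each camera call takes 0.05 s, during which the arm holds its last target. There are 200 camera calls.

## Working session

There is one attempt and no reset: what is moved stays moved. The work goes in short steps, Python scripts to look and compute and a tool call to move; the robot and the scene stay as the last step left them, time stands still between calls to the robot, and variables do not carry over. Pictures are saved under pics/ and viewed, at most 10 in all, crops included, and the job is handed in when it is done.

Besides the shell and the picture viewer there is one more tool, called after "Request:" by a JSON object that holds its "name" and its "arguments". move_arm: Moves the arm, as the interface text tells. Its arguments: {"type":"object","properties":{"targets":{"type":"array","items":{"type":"array"}},"squeeze":{"type":"number"}},"required":["targets"]}

```bash
mkdir -p pics; cat > h.py <<'E'
import numpy as np, cv2
from workcell import env
from scipy.spatial.transform import Rotation as R
def st():
    s=env.get_state(); q=s["orientation"]
    return s,np.array(s["tcp_pos"]),R.from_quat([q[1],q[2],q[3],q[0]])
E
python3 - <<'E'
from h import *
s,p,r=st(); print(s["clock"],p,r.as_matrix().round(3))
ims=[]
for n in("scene","top"):
    im=env.read_camera(n); ims.append(im["pixels"])
    for t in["knob","slide_bed","carriage","stop_left","stop_right","rail","black_pot","turned_lid","loose_ring"]:
        print(n,t,[(np.round(d["centre"],4).tolist(),round(d["confidence"],2)) for d in env.landmark_of(t,im)[:2]])
v=np.hstack(ims)[:,:,::-1]; cv2.imwrite("pics/a.png",cv2.resize(v,(800,300)))
print(env.get_state()["clock"])
E
```

```text
0.0 [0.250209   0.51710818 0.23038781] [[-0.9    0.436 -0.001]
 [ 0.436  0.9   -0.002]
 [ 0.    -0.002 -1.   ]]
scene knob [([0.5119, -0.1022, 0.0742], 0.58), ([0.619, 0.4015, 0.0032], 0.46)]
scene slide_bed [([0.5024, -0.0324, -0.0009], 0.82), ([0.464, 0.4382, 0.0004], 0.4)]
scene carriage []
scene stop_left [([0.5, 0.0857, 0.0371], 0.63)]
scene stop_right [([0.6208, 0.4012, 0.0017], 0.69), ([0.5089, -0.1539, 0.0331], 0.41)]
scene rail [([0.5063, -0.0368, 0.0084], 0.84), ([0.4974, 0.0842, 0.0346], 0.33)]
scene black_pot [([0.4982, 0.2212, -0.0028], 0.83)]
scene turned_lid [([0.5056, -0.0299, -0.0041], 0.42)]
scene loose_ring [([0.418, -0.0113, -0.0012], 0.61)]
top knob [([0.5086, -0.1015, 0.0734], 0.68), ([0.5131, -0.1506, 0.0364], 0.62)]
top slide_bed [([0.5048, -0.0318, 0.0013], 0.95)]
top carriage [([0.5118, -0.1015, 0.0107], 0.96)]
top stop_left [([0.5048, 0.0842, 0.0379], 0.51)]
top stop_right [([0.5121, -0.1509, 0.035], 0.53), ([0.4985, 0.2167, 0.0015], 0.2)]
top rail [([0.5075, -0.036, 0.011], 0.78)]
top black_pot [([0.4943, 0.2153, 0.0026], 0.69)]
top turned_lid [([0.5377, -0.2789, 0.0031], 0.85)]
top loose_ring [([0.4184, -0.0141, 0.0017], 0.41)]
1.0
```

View pics/a.png

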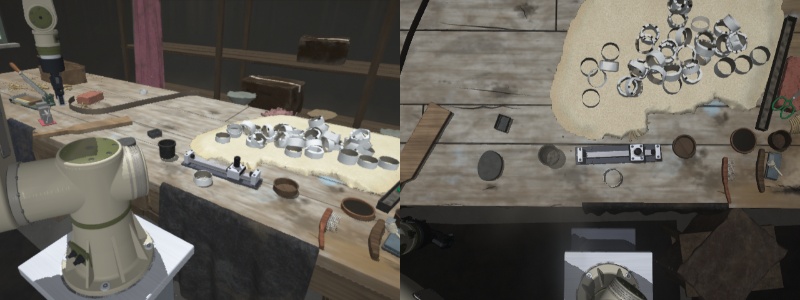

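The right half (top view) shows the slide at about x 575–662, y 152, with the knob at (637, 152). The pot is to its left, the lid to its right and the ring in front. I'll refine the yaw and plan the approach.

```bash
cat >> h.py <<'E'
def ray(im,u,v,z):
    f=240/np.tan(np.radians(im["fovy"])/2); E=np.array(im["extrinsics"]); Rm,t=E[:3,:3],E[:3,3]
    d=Rm.T@np.array([(u-im["cx"])/f,-(v-im["cy"])/f,-1]); c=-Rm.T@t
    return c+d*(z-c[2])/d[2]
E
python3 - <<'E'
from h import *
im=env.read_camera("top"); 
m=env.regions_of("slide_bed",im)[0]["mask"].astype(np.uint8)
v,u=np.nonzero(m); P=np.array([ray(im,a,b,.01)[:2] for a,b in zip(u,v)])
rect=cv2.minAreaRect((P*1000).astype(np.float32)); print(rect, len(P))
P0=P.mean(0); w=np.linalg.svd(P-P0,full_matrices=False)[2][0]; print(P0,w)
K=[]
for i in range(3):
    for n in("top","scene"):
        im2=env.read_camera(n)
        for t in("knob","carriage","slide_bed","stop_left","stop_right"):
            L=env.landmark_of(t,im2)
            print(n,t,np.round(L[0]["centre"],4) if L else None)
big=cv2.resize(im["pixels"][200:310,260:470],None,fx=3.5,fy=3.5)[:,:,::-1]
cv2.imwrite("pics/b.png",big)
E
```

```text
((506.839599609375, -35.14115905761719), (68.68085479736328, 321.19464111328125), 2.6473190784454346) 3934
[ 0.50595504 -0.03431974] [-0.04576584  0.99895219]
top knob [ 0.5051 -0.102   0.0754]
top carriage [ 0.5112 -0.1009  0.0156]
top slide_bed [ 0.504  -0.0317  0.0023]
top stop_left [0.5024 0.0811 0.0325]
top stop_right [ 0.5129 -0.1523  0.033 ]
scene knob [ 0.5079 -0.1017  0.0736]
scene carriage [ 0.5082 -0.1504  0.0341]
scene slide_bed [ 0.5036 -0.0337 -0.0063]
scene stop_left [0.4966 0.0861 0.0381]
scene stop_right [ 0.5111 -0.1496  0.0341]
top knob [ 0.5091 -0.1004  0.0731]
top carriage [ 0.5115 -0.1039  0.0127]
top slide_bed [ 5.059e-01 -3.140e-02 -4.000e-04]
top stop_left [0.5025 0.0833 0.0349]
top stop_right [ 0.5141 -0.1521  0.0335]
scene knob [ 0.5086 -0.1011  0.0725]
scene carriage [ 0.5072 -0.0996  0.0151]
scene slide_bed [ 0.5054 -0.0317 -0.0014]
scene stop_left [0.4995 0.0842 0.0356]
scene stop_right [ 0.5095 -0.1539  0.0336]
top knob [ 0.5085 -0.1035  0.0745]
top carriage [ 0.511  -0.0999  0.0139]
top slide_bed [ 0.5074 -0.031   0.0017]
top stop_left [0.5037 0.0857 0.0356]
top stop_right [ 0.5124 -0.1513  0.0342]
scene knob [ 0.5063 -0.1021  0.0686]
scene carriage [ 0.5104 -0.1038  0.0161]
scene slide_bed [ 0.5036 -0.0337 -0.0027]
scene stop_left [ 0.4175 -0.0102  0.002 ]
scene stop_right [ 0.5047 -0.1552  0.033 ]
```

View pics/b.png

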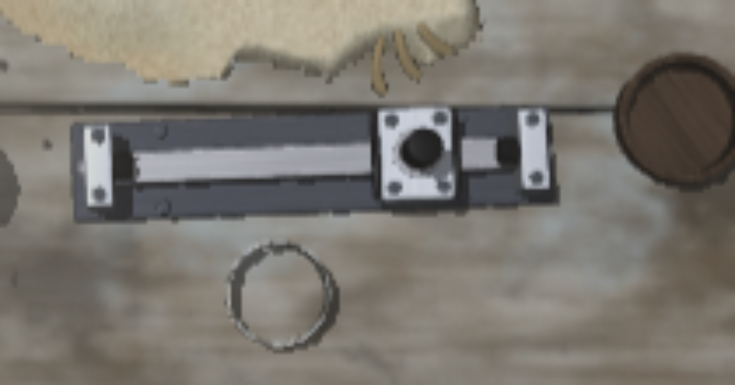

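Request:
{"name": "move_arm", "arguments": {"targets": [[[-50,-44,0],[0,0,-0.3],-1],[[-95,-84,0],[0,0,-0.9],-1],[[-140,-124,0],[0,0,-1.6],-1],[[-185,-163,0],[0,0,-2.3],-1],[[-230,-203,0],[0,0,-2.85],-1]], "squeeze": 50}}

```text
clock: 3.52
tcp_pos: [0.3697, 0.233, 0.2316]
orientation: [0.001, -0.025, 1.0, 0.0]
wrist_force: [1.0, -0.1, -0.1]
finger_gap: 0.0855
grip_force: 0.0
```

```bash
cat > g.py <<'E'
from h import *
s,p,r=st(); print(s["clock"],p.round(4),r.as_matrix()[:2,1].round(4),np.round(s["wrist_force"],2),s["finger_gap"],s["grip_force"])
print("to knob, tool mm",(r.inv().apply(np.array([.509,-.102,.053])-p)*1000).round(1))
E
python3 g.py
```

```text
3.525 [0.3697 0.233  0.2316] [-0.0504  0.9987] [ 1.01 -0.15 -0.13] 0.08551602148358844 0.0
to knob, tool mm [-122.  -341.7  178.6]
```

Request:
{"name": "move_arm", "arguments": {"targets": [[[-20,-57,0],[0,0,0],-1],[[-40,-114,0],[0,0,0],-1],[[-60,-171,0],[0,0,0],-1],[[-80,-228,0],[0,0,0],-1],[[-100,-285,0],[0,0,0],-1]]}}

```text
clock: 4.15
tcp_pos: [0.4829, -0.0474, 0.2316]
orientation: [0.001, -0.023, 1.0, 0.0]
wrist_force: [0.9, 0.6, -1.3]
finger_gap: 0.0854
grip_force: 0.0
```

Request:
{"name": "move_arm", "arguments": {"targets": [[[-22,-57,0],[0,0,0],-1],[[-22,-57,40],[0,0,0],-1],[[-22,-57,80],[0,0,0],-1],[[-22,-57,110],[0,0,0],-1],[[-22,-57,120],[0,0,0],-1]]}}

```text
clock: 4.78
tcp_pos: [0.5056, -0.1009, 0.1095]
orientation: [-0.002, -0.023, 1.0, 0.001]
wrist_force: [-0.3, 0.1, 0.7]
finger_gap: 0.0851
grip_force: 0.0
```

```bash
python3 g.py
```

```text
4.775 [ 0.5056 -0.1009  0.1095] [-0.0464  0.9989] [-0.3   0.07  0.66] 0.08508560880222751 0.0
to knob, tool mm [-3.5 -1.3 56.5]
```

Request:
{"name": "move_arm", "arguments": {"targets": [[[-3,-1,30],[0,0,0],-1],[[-3,-1,50],[0,0,0],-1],[[-3,-1,56],[0,0,0],-1],[[-3,-1,56],[0,0,0],0],[[-3,-1,56],[0,0,0],0.4]], "squeeze": 40}}

```text
clock: 5.4
tcp_pos: [0.5109, -0.1024, 0.0565]
orientation: [0.001, -0.023, 1.0, -0.0]
wrist_force: [-0.2, -0.3, 0.7]
finger_gap: 0.0522
grip_force: 0.0
```

Request:
{"name": "move_arm", "arguments": {"targets": [[[0,0,0],[0,0,0],1],[[0,0,0],[0,0,0],1],[[0,0,0],[0,0,0],1],[[0,0,0],[0,0,0],1]]}}

```text
clock: 5.9
tcp_pos: [0.5106, -0.1022, 0.0562]
orientation: [0.001, -0.023, 1.0, -0.0]
wrist_force: [-0.1, 0.7, 6.6]
finger_gap: 0.0229
grip_force: 39.0
```

```bash
python3 g.py
```

```text
5.9 [ 0.5106 -0.1022  0.0562] [-0.0467  0.9989] [-0.14  0.74  6.58] 0.022891726779118996 38.97100210189819
to knob, tool mm [1.6 0.2 3.2]
```

Request:
{"name": "move_arm", "arguments": {"targets": [[[0,5,0],[0,0,0],1]]}}

```text
clock: 6.02
tcp_pos: [0.5104, -0.0981, 0.0562]
orientation: [0.001, -0.023, 1.0, -0.001]
wrist_force: [-1.0, -1.7, 5.1]
finger_gap: 0.0229
grip_force: 39.1
```

Request:
{"name": "move_arm", "arguments": {"targets": [[[0,5,0],[0,0,0],1]]}}

```text
clock: 6.15
tcp_pos: [0.5101, -0.0929, 0.0562]
orientation: [0.001, -0.023, 1.0, -0.001]
wrist_force: [-0.6, -1.5, 5.4]
finger_gap: 0.0228
grip_force: 39.1
```

Request:
{"name": "move_arm", "arguments": {"targets": [[[0,5,0],[0,0,0],1]]}}

```text
clock: 6.28
tcp_pos: [0.5099, -0.0879, 0.0562]
orientation: [0.001, -0.023, 1.0, -0.001]
wrist_force: [-1.1, -1.5, 5.0]
finger_gap: 0.0229
grip_force: 39.1
```

Request:
{"name": "move_arm", "arguments": {"targets": [[[0,5,0],[0,0,0],1]]}}

```text
clock: 6.4
tcp_pos: [0.5097, -0.0828, 0.0562]
orientation: [0.001, -0.023, 1.0, -0.001]
wrist_force: [-0.6, -1.2, 6.3]
finger_gap: 0.0229
grip_force: 39.1
```

Request:
{"name": "move_arm", "arguments": {"targets": [[[0,5,0],[0,0,0],1]]}}

```text
clock: 6.52
tcp_pos: [0.5095, -0.0779, 0.0562]
orientation: [0.001, -0.023, 1.0, -0.001]
wrist_force: [-1.2, -2.3, 4.6]
finger_gap: 0.0228
grip_force: 39.1
```

Request:
{"name": "move_arm", "arguments": {"targets": [[[0,5,0],[0,0,0],1]]}}

```text
clock: 6.65
tcp_pos: [0.5092, -0.0729, 0.0562]
orientation: [0.001, -0.023, 1.0, -0.001]
wrist_force: [-1.2, -1.2, 5.5]
finger_gap: 0.0228
grip_force: 39.1
```

Request:
{"name": "move_arm", "arguments": {"targets": [[[0,5,0],[0,0,0],1]]}}

```text
clock: 6.78
tcp_pos: [0.509, -0.0679, 0.0562]
orientation: [0.001, -0.023, 1.0, -0.001]
wrist_force: [-0.6, -1.9, 4.8]
finger_gap: 0.0233
grip_force: 39.1
```

Request:
{"name": "move_arm", "arguments": {"targets": [[[0,5,0],[0,0,0],1]]}}

```text
clock: 6.9
tcp_pos: [0.5088, -0.0629, 0.0562]
orientation: [0.001, -0.023, 1.0, -0.001]
wrist_force: [-1.8, -2.0, 5.5]
finger_gap: 0.0229
grip_force: 39.1
```

Request:
{"name": "move_arm", "arguments": {"targets": [[[0,5,0],[0,0,0],1]]}}

```text
clock: 7.02
tcp_pos: [0.5085, -0.0578, 0.0562]
orientation: [0.001, -0.023, 1.0, -0.001]
wrist_force: [-1.3, -1.4, 4.9]
finger_gap: 0.023
grip_force: 39.1
```

Request:
{"name": "move_arm", "arguments": {"targets": [[[0,5,0],[0,0,0],1]]}}

```text
clock: 7.15
tcp_pos: [0.5083, -0.0528, 0.0562]
orientation: [0.001, -0.023, 1.0, -0.001]
wrist_force: [-0.7, -0.5, 4.8]
finger_gap: 0.0228
grip_force: 39.1
```

Request:
{"name": "move_arm", "arguments": {"targets": [[[0,4,0],[0,0,0],1]]}}

```text
clock: 7.28
tcp_pos: [0.5081, -0.0488, 0.0562]
orientation: [0.001, -0.023, 1.0, -0.001]
wrist_force: [-0.9, -2.2, 4.7]
finger_gap: 0.023
grip_force: 39.1
```

Request:
{"name": "move_arm", "arguments": {"targets": [[[0,4,0],[0,0,0],1]]}}

```text
clock: 7.4
tcp_pos: [0.5079, -0.0448, 0.0562]
orientation: [0.001, -0.023, 1.0, -0.001]
wrist_force: [-0.1, -2.8, 5.7]
finger_gap: 0.0227
grip_force: 39.1
```

Request:
{"name": "move_arm", "arguments": {"targets": [[[0,4,0],[0,0,0],1]]}}

```text
clock: 7.52
tcp_pos: [0.5077, -0.0409, 0.0562]
orientation: [0.001, -0.023, 1.0, -0.001]
wrist_force: [-1.2, -2.2, 5.0]
finger_gap: 0.0228
grip_force: 39.1
```

Request:
{"name": "move_arm", "arguments": {"targets": [[[0,4,0],[0,0,0],1]]}}

```text
clock: 7.65
tcp_pos: [0.5075, -0.0369, 0.0562]
orientation: [0.001, -0.023, 1.0, -0.001]
wrist_force: [-0.7, -2.2, 5.2]
finger_gap: 0.0231
grip_force: 39.1
```

Request:
{"name": "move_arm", "arguments": {"targets": [[[0,4,0],[0,0,0],1]]}}

```text
clock: 7.78
tcp_pos: [0.5074, -0.0329, 0.0562]
orientation: [0.001, -0.023, 1.0, -0.001]
wrist_force: [-1.6, -2.0, 5.7]
finger_gap: 0.023
grip_force: 39.1
```

Request:
{"name": "move_arm", "arguments": {"targets": [[[0,4,0],[0,0,0],1]]}}

```text
clock: 7.9
tcp_pos: [0.5073, -0.0301, 0.0562]
orientation: [0.001, -0.023, 1.0, -0.002]
wrist_force: [-1.3, -10.7, 5.0]
finger_gap: 0.0227
grip_force: 39.2
```

Request:
{"name": "move_arm", "arguments": {"targets": [[[0,4,0],[0,0,0],1]]}}

```text
clock: 8.02
tcp_pos: [0.5071, -0.0271, 0.0562]
orientation: [0.001, -0.022, 1.0, -0.003]
wrist_force: [-1.5, -10.6, 4.3]
finger_gap: 0.023
grip_force: 39.3
```

Request:
{"name": "move_arm", "arguments": {"targets": [[[0,4,0],[0,0,0],1]]}}

```text
clock: 8.15
tcp_pos: [0.5069, -0.0229, 0.0562]
orientation: [0.001, -0.022, 1.0, -0.003]
wrist_force: [-0.9, -7.9, 5.8]
finger_gap: 0.0233
grip_force: 39.3
```

Request:
{"name": "move_arm", "arguments": {"targets": [[[0,4,0],[0,0,0],1]]}}

```text
clock: 8.28
tcp_pos: [0.5068, -0.0189, 0.0563]
orientation: [0.001, -0.022, 1.0, -0.003]
wrist_force: [-1.2, -8.5, 4.2]
finger_gap: 0.0228
grip_force: 39.3
```

Request:
{"name": "move_arm", "arguments": {"targets": [[[0,4,0],[0,0,0],1]]}}

```text
clock: 8.4
tcp_pos: [0.5066, -0.0148, 0.0562]
orientation: [0.001, -0.022, 1.0, -0.003]
wrist_force: [-1.9, -9.6, 5.6]
finger_gap: 0.023
grip_force: 39.3
```

Request:
{"name": "move_arm", "arguments": {"targets": [[[0,4,0],[0,0,0],1]]}}

```text
clock: 8.52
tcp_pos: [0.5064, -0.0108, 0.0562]
orientation: [0.001, -0.022, 1.0, -0.003]
wrist_force: [-0.7, -7.3, 5.5]
finger_gap: 0.0226
grip_force: 39.3
```

Request:
{"name": "move_arm", "arguments": {"targets": [[[0,4,0],[0,0,0],1]]}}

```text
clock: 8.65
tcp_pos: [0.5062, -0.0062, 0.0562]
orientation: [0.001, -0.023, 1.0, -0.002]
wrist_force: [-0.5, -5.1, 4.7]
finger_gap: 0.023
grip_force: 39.3
```

Request:
{"name": "move_arm", "arguments": {"targets": [[[0,4,0],[0,0,0],1]]}}

```text
clock: 8.78
tcp_pos: [0.5059, -0.0012, 0.0562]
orientation: [0.001, -0.023, 1.0, -0.001]
wrist_force: [-0.4, -2.6, 6.9]
finger_gap: 0.0228
grip_force: 39.3
```

Request:
{"name": "move_arm", "arguments": {"targets": [[[0,4,0],[0,0,0],1]]}}

```text
clock: 8.9
tcp_pos: [0.5057, 0.003, 0.0562]
orientation: [0.001, -0.023, 1.0, -0.001]
wrist_force: [-1.0, -1.6, 6.4]
finger_gap: 0.0229
grip_force: 39.3
```

Request:
{"name": "move_arm", "arguments": {"targets": [[[0,4,0],[0,0,0],1]]}}

```text
clock: 9.02
tcp_pos: [0.5055, 0.0071, 0.0562]
orientation: [0.001, -0.023, 1.0, -0.001]
wrist_force: [-1.2, -1.6, 6.1]
finger_gap: 0.0227
grip_force: 39.3
```

Request:
{"name": "move_arm", "arguments": {"targets": [[[0,4,0],[0,0,0],1]]}}

```text
clock: 9.15
tcp_pos: [0.5053, 0.0111, 0.0562]
orientation: [0.001, -0.023, 1.0, -0.001]
wrist_force: [-0.2, -2.1, 5.6]
finger_gap: 0.0229
grip_force: 39.3
```

Request:
{"name": "move_arm", "arguments": {"targets": [[[0,4,0],[0,0,0],1]]}}

```text
clock: 9.28
tcp_pos: [0.5052, 0.0151, 0.0562]
orientation: [0.001, -0.023, 1.0, -0.001]
wrist_force: [-0.3, -2.1, 5.1]
finger_gap: 0.023
grip_force: 39.3
```

Request:
{"name": "move_arm", "arguments": {"targets": [[[0,4,0],[0,0,0],1]]}}

```text
clock: 9.4
tcp_pos: [0.505, 0.0192, 0.0562]
orientation: [0.001, -0.023, 1.0, -0.001]
wrist_force: [-1.8, -1.6, 4.9]
finger_gap: 0.0229
grip_force: 39.3
```

Request:
{"name": "move_arm", "arguments": {"targets": [[[0,4,0],[0,0,0],1]]}}

```text
clock: 9.52
tcp_pos: [0.5048, 0.0232, 0.0562]
orientation: [0.001, -0.023, 1.0, -0.001]
wrist_force: [-1.0, -2.1, 5.4]
finger_gap: 0.0225
grip_force: 39.3
```

Request:
{"name": "move_arm", "arguments": {"targets": [[[0,4,0],[0,0,0],1]]}}

```text
clock: 9.65
tcp_pos: [0.5046, 0.0272, 0.0562]
orientation: [0.001, -0.023, 1.0, -0.001]
wrist_force: [-1.1, -1.6, 5.2]
finger_gap: 0.0227
grip_force: 39.3
```

Request:
{"name": "move_arm", "arguments": {"targets": [[[0,4,0],[0,0,0],1]]}}

```text
clock: 9.78
tcp_pos: [0.5044, 0.0312, 0.0562]
orientation: [0.001, -0.023, 1.0, -0.001]
wrist_force: [-0.0, -1.2, 5.3]
finger_gap: 0.0231
grip_force: 39.3
```

Request:
{"name": "move_arm", "arguments": {"targets": [[[0,4,0],[0,0,0],1]]}}

```text
clock: 9.9
tcp_pos: [0.5042, 0.0352, 0.0562]
orientation: [0.001, -0.023, 1.0, -0.001]
wrist_force: [-1.5, -1.9, 5.6]
finger_gap: 0.0233
grip_force: 39.3
```

Request:
{"name": "move_arm", "arguments": {"targets": [[[0,4,0],[0,0,0],1]]}}

```text
clock: 10.02
tcp_pos: [0.5041, 0.0392, 0.0562]
orientation: [0.001, -0.023, 1.0, -0.001]
wrist_force: [-0.9, -2.4, 5.7]
finger_gap: 0.0226
grip_force: 39.3
```

Request:
{"name": "move_arm", "arguments": {"targets": [[[0,4,0],[0,0,0],1]]}}

```text
clock: 10.15
tcp_pos: [0.5039, 0.0432, 0.0562]
orientation: [0.001, -0.023, 1.0, -0.001]
wrist_force: [-0.2, -1.8, 5.7]
finger_gap: 0.023
grip_force: 39.3
```

Request:
{"name": "move_arm", "arguments": {"targets": [[[0,3,0],[0,0,0],1],[[0,6,0],[0,0,0],1],[[0,8,0],[0,0,0],1]]}}

```text
clock: 10.52
tcp_pos: [0.5035, 0.0512, 0.0562]
orientation: [0.001, -0.023, 1.0, -0.001]
wrist_force: [-0.9, -2.8, 5.2]
finger_gap: 0.023
grip_force: 39.3
```

Request:
{"name": "move_arm", "arguments": {"targets": [[[0,2,0],[0,0,0],1]]}}

```text
clock: 10.65
tcp_pos: [0.5034, 0.0532, 0.0562]
orientation: [0.001, -0.023, 1.0, -0.001]
wrist_force: [-0.6, -2.4, 5.8]
finger_gap: 0.0232
grip_force: 39.3
```

Request:
{"name": "move_arm", "arguments": {"targets": [[[0,2,0],[0,0,0],1]]}}

```text
clock: 10.78
tcp_pos: [0.5033, 0.0552, 0.0562]
orientation: [0.001, -0.023, 1.0, -0.001]
wrist_force: [-1.0, -2.3, 6.1]
finger_gap: 0.0227
grip_force: 39.3
```

Request:
{"name": "move_arm", "arguments": {"targets": [[[0,2,0],[0,0,0],1]]}}

```text
clock: 10.9
tcp_pos: [0.5032, 0.0569, 0.0562]
orientation: [0.001, -0.023, 1.0, -0.001]
wrist_force: [-0.6, -4.5, 5.4]
finger_gap: 0.0232
grip_force: 39.4
```

Request:
{"name": "move_arm", "arguments": {"targets": [[[0,1.5,0],[0,0,0],1],[[0,1.5,0],[0,0,0],1]]}}

```text
clock: 11.15
tcp_pos: [0.5032, 0.0578, 0.0562]
orientation: [0.001, -0.023, 1.0, -0.002]
wrist_force: [-1.1, -4.7, 5.9]
finger_gap: 0.0231
grip_force: 39.4
```

Request:
{"name": "move_arm", "arguments": {"targets": [[[0,2,0],[0,0,0],1],[[0,2,0],[0,0,0],1]]}}

```text
clock: 11.4
tcp_pos: [0.5032, 0.0591, 0.0562]
orientation: [0.001, -0.023, 1.0, -0.002]
wrist_force: [-1.6, -8.2, 5.9]
finger_gap: 0.0228
grip_force: 39.5
```

Request:
{"name": "move_arm", "arguments": {"targets": [[[0,-9,0],[0,0,0],1],[[0,-18,0],[0,0,0],1],[[0,-27,0],[0,0,0],1],[[0,-36,0],[0,0,0],1],[[0,-44,0],[0,0,0],1]]}}

```text
clock: 12.02
tcp_pos: [0.505, 0.0173, 0.0562]
orientation: [0.001, -0.023, 1.0, 0.0]
wrist_force: [-1.1, 2.8, 6.7]
finger_gap: 0.0228
grip_force: 39.5
```

Request:
{"name": "move_arm", "arguments": {"targets": [[[0,-4,0],[0,0,0],1]]}}

```text
clock: 12.15
tcp_pos: [0.5052, 0.0132, 0.0562]
orientation: [0.001, -0.023, 1.0, 0.0]
wrist_force: [-0.2, 2.3, 5.6]
finger_gap: 0.0228
grip_force: 39.5
```

Request:
{"name": "move_arm", "arguments": {"targets": [[[0,-3,0],[0,0,0],1]]}}

```text
clock: 12.28
tcp_pos: [0.5054, 0.0103, 0.0562]
orientation: [0.001, -0.023, 1.0, 0.0]
wrist_force: [-0.4, 2.0, 6.1]
finger_gap: 0.0237
grip_force: 39.5
```

Request:
{"name": "move_arm", "arguments": {"targets": [[[0,-2,0],[0,0,0],1]]}}

```text
clock: 12.4
tcp_pos: [0.5054, 0.0084, 0.0562]
orientation: [0.001, -0.023, 1.0, 0.0]
wrist_force: [-1.5, 1.3, 5.9]
finger_gap: 0.0234
grip_force: 39.5
```

Request:
{"name": "move_arm", "arguments": {"targets": [[[0,-2,0],[0,0,0],1]]}}

```text
clock: 12.52
tcp_pos: [0.5055, 0.0065, 0.0562]
orientation: [0.001, -0.023, 1.0, 0.0]
wrist_force: [-0.6, 1.9, 6.6]
finger_gap: 0.0227
grip_force: 39.5
```

Request:
{"name": "move_arm", "arguments": {"targets": [[[0,-2,0],[0,0,0],1]]}}

```text
clock: 12.65
tcp_pos: [0.5056, 0.0045, 0.0562]
orientation: [0.001, -0.023, 1.0, 0.0]
wrist_force: [-1.6, 1.2, 6.1]
finger_gap: 0.0228
grip_force: 39.5
```

Request:
{"name": "move_arm", "arguments": {"targets": [[[0,-2,0],[0,0,0],1]]}}

```text
clock: 12.78
tcp_pos: [0.5058, 0.0025, 0.0562]
orientation: [0.001, -0.023, 1.0, 0.0]
wrist_force: [-0.6, 1.7, 6.2]
finger_gap: 0.0231
grip_force: 39.5
```

Request:
{"name": "move_arm", "arguments": {"targets": [[[0,-2,0],[0,0,0],1]]}}

```text
clock: 12.9
tcp_pos: [0.5058, 0.0005, 0.0562]
orientation: [0.001, -0.023, 1.0, 0.0]
wrist_force: [-1.2, 1.1, 7.0]
finger_gap: 0.0232
grip_force: 39.5
```

Request:
{"name": "move_arm", "arguments": {"targets": [[[0,-2,0],[0,0,0],1]]}}

```text
clock: 13.02
tcp_pos: [0.5059, -0.0015, 0.0562]
orientation: [0.001, -0.023, 1.0, 0.0]
wrist_force: [0.1, 1.9, 6.4]
finger_gap: 0.0229
grip_force: 39.5
```

Request:
{"name": "move_arm", "arguments": {"targets": [[[0,-2,0],[0,0,0],1]]}}

```text
clock: 13.15
tcp_pos: [0.506, -0.0035, 0.0562]
orientation: [0.001, -0.023, 1.0, 0.0]
wrist_force: [-1.5, 2.5, 6.3]
finger_gap: 0.023
grip_force: 39.5
```

Request:
{"name": "move_arm", "arguments": {"targets": [[[0,-3,0],[0,0,0],1]]}}

```text
clock: 13.28
tcp_pos: [0.5061, -0.0053, 0.0562]
orientation: [0.001, -0.024, 1.0, 0.002]
wrist_force: [-0.5, 9.4, 7.8]
finger_gap: 0.0231
grip_force: 39.9
```

Request:
{"name": "move_arm", "arguments": {"targets": [[[0,-3,0],[0,0,0],1]]}}

```text
clock: 13.4
tcp_pos: [0.5062, -0.0072, 0.0562]
orientation: [0.001, -0.024, 1.0, 0.003]
wrist_force: [0.2, 11.2, 7.5]
finger_gap: 0.0229
grip_force: 40.0
```

Request:
{"name": "move_arm", "arguments": {"targets": [[[0,-3,0],[0,0,0],1]]}}

```text
clock: 13.52
tcp_pos: [0.5063, -0.0103, 0.0562]
orientation: [0.001, -0.024, 1.0, 0.003]
wrist_force: [-1.6, 10.4, 7.4]
finger_gap: 0.0226
grip_force: 39.9
```

Request:
{"name": "move_arm", "arguments": {"targets": [[[0,-3,0],[0,0,0],1]]}}

```text
clock: 13.65
tcp_pos: [0.5064, -0.0135, 0.0562]
orientation: [0.001, -0.024, 1.0, 0.002]
wrist_force: [-0.5, 9.6, 8.3]
finger_gap: 0.0228
grip_force: 39.8
```

Request:
{"name": "move_arm", "arguments": {"targets": [[[0,-3,0],[0,0,0],1]]}}

```text
clock: 13.78
tcp_pos: [0.5066, -0.0166, 0.0562]
orientation: [0.001, -0.024, 1.0, 0.002]
wrist_force: [-1.3, 9.6, 7.9]
finger_gap: 0.0229
grip_force: 39.8
```

Request:
{"name": "move_arm", "arguments": {"targets": [[[0,-3,0],[0,0,0],1]]}}

```text
clock: 13.9
tcp_pos: [0.5068, -0.0196, 0.0562]
orientation: [0.001, -0.024, 1.0, 0.002]
wrist_force: [-0.2, 8.8, 7.9]
finger_gap: 0.0232
grip_force: 39.8
```

Request:
{"name": "move_arm", "arguments": {"targets": [[[0,-3,0],[0,0,0],1]]}}

```text
clock: 14.02
tcp_pos: [0.5069, -0.0226, 0.0563]
orientation: [0.001, -0.024, 1.0, 0.002]
wrist_force: [0.2, 7.9, 6.8]
finger_gap: 0.023
grip_force: 39.8
```

Request:
{"name": "move_arm", "arguments": {"targets": [[[0,-3,0],[0,0,0],1]]}}

```text
clock: 14.15
tcp_pos: [0.507, -0.0257, 0.0562]
orientation: [0.001, -0.024, 1.0, 0.002]
wrist_force: [0.3, 8.0, 7.0]
finger_gap: 0.0227
grip_force: 39.8
```

Request:
{"name": "move_arm", "arguments": {"targets": [[[0,-3,0],[0,0,0],1]]}}

```text
clock: 14.28
tcp_pos: [0.5072, -0.0293, 0.0562]
orientation: [0.001, -0.024, 1.0, 0.001]
wrist_force: [-0.8, 4.4, 7.5]
finger_gap: 0.0227
grip_force: 39.7
```

Request:
{"name": "move_arm", "arguments": {"targets": [[[0,-3,0],[0,0,0],1]]}}

```text
clock: 14.4
tcp_pos: [0.5074, -0.0331, 0.0562]
orientation: [0.001, -0.024, 1.0, 0.0]
wrist_force: [-1.0, 2.2, 6.0]
finger_gap: 0.0228
grip_force: 39.6
```

Request:
{"name": "move_arm", "arguments": {"targets": [[[0,-3,0],[0,0,0],1]]}}

```text
clock: 14.52
tcp_pos: [0.5075, -0.0364, 0.0562]
orientation: [0.001, -0.024, 1.0, 0.0]
wrist_force: [-1.5, 1.9, 6.0]
finger_gap: 0.0231
grip_force: 39.6
```

Request:
{"name": "move_arm", "arguments": {"targets": [[[0,-3,0],[0,0,0],1]]}}

```text
clock: 14.65
tcp_pos: [0.5076, -0.0395, 0.0562]
orientation: [0.001, -0.023, 1.0, 0.0]
wrist_force: [-0.0, 2.2, 6.2]
finger_gap: 0.0229
grip_force: 39.6
```

Request:
{"name": "move_arm", "arguments": {"targets": [[[0,-8,0],[0,0,0],1],[[0,-16,0],[0,0,0],1],[[0,-24,0],[0,0,0],1],[[0,-32,0],[0,0,0],1],[[0,-40,0],[0,0,0],1]]}}

```text
clock: 15.28
tcp_pos: [0.5095, -0.0796, 0.0562]
orientation: [0.001, -0.023, 1.0, 0.0]
wrist_force: [-0.5, 2.6, 6.3]
finger_gap: 0.0231
grip_force: 39.6
```

Request:
{"name": "move_arm", "arguments": {"targets": [[[0,-8,0],[0,0,0],1],[[0,-16,0],[0,0,0],1],[[0,-24,0],[0,0,0],1],[[0,-32,0],[0,0,0],1],[[0,-38,0],[0,0,0],1]]}}

```text
clock: 15.9
tcp_pos: [0.5113, -0.1177, 0.0562]
orientation: [0.001, -0.023, 1.0, 0.0]
wrist_force: [0.2, 1.2, 6.8]
finger_gap: 0.0228
grip_force: 39.6
```

Request:
{"name": "move_arm", "arguments": {"targets": [[[0,-2,0],[0,0,0],1]]}}

```text
clock: 16.02
tcp_pos: [0.5114, -0.1198, 0.0562]
orientation: [0.001, -0.023, 1.0, 0.0]
wrist_force: [-1.0, 2.5, 5.7]
finger_gap: 0.0228
grip_force: 39.6
```

Request:
{"name": "move_arm", "arguments": {"targets": [[[0,-2,0],[0,0,0],1]]}}

```text
clock: 16.15
tcp_pos: [0.5114, -0.1216, 0.0562]
orientation: [0.001, -0.023, 1.0, 0.0]
wrist_force: [-1.4, 1.8, 5.7]
finger_gap: 0.0231
grip_force: 39.6
```

Request:
{"name": "move_arm", "arguments": {"targets": [[[0,-2,0],[0,0,0],1]]}}

```text
clock: 16.27
tcp_pos: [0.5115, -0.1236, 0.0562]
orientation: [0.001, -0.023, 1.0, 0.0]
wrist_force: [-0.4, 1.7, 6.3]
finger_gap: 0.0231
grip_force: 39.6
```

Request:
{"name": "move_arm", "arguments": {"targets": [[[0,-2,0],[0,0,0],1]]}}

```text
clock: 16.4
tcp_pos: [0.5116, -0.1255, 0.0562]
orientation: [0.001, -0.023, 1.0, 0.0]
wrist_force: [-0.0, 2.1, 6.6]
finger_gap: 0.0232
grip_force: 39.6
```

Request:
{"name": "move_arm", "arguments": {"targets": [[[0,-2,0],[0,0,0],1],[[0,-3,0],[0,0,0],1],[[0,-3,0],[0,0,0],1]]}}

```text
clock: 16.77
tcp_pos: [0.5117, -0.1277, 0.0562]
orientation: [0.001, -0.024, 1.0, 0.001]
wrist_force: [-1.3, 5.0, 7.2]
finger_gap: 0.0229
grip_force: 39.7
```

Request:
{"name": "move_arm", "arguments": {"targets": [[[0,-2,0],[0,0,0],1],[[0,-2,0],[0,0,0],1]]}}

```text
clock: 17.02
tcp_pos: [0.5118, -0.129, 0.0562]
orientation: [0.001, -0.024, 1.0, 0.002]
wrist_force: [-0.7, 6.7, 7.8]
finger_gap: 0.0231
grip_force: 39.9
```

Request:
{"name": "move_arm", "arguments": {"targets": [[[0,9,0],[0,0,0],1],[[0,19,0],[0,0,0],1],[[0,29,0],[0,0,0],1],[[0,39,0],[0,0,0],1],[[0,49,0],[0,0,0],1]]}}

```text
clock: 17.65
tcp_pos: [0.5096, -0.0823, 0.0562]
orientation: [0.001, -0.023, 1.0, -0.001]
wrist_force: [-1.3, -1.7, 3.6]
finger_gap: 0.0229
grip_force: 39.6
```

Request:
{"name": "move_arm", "arguments": {"targets": [[[0,10,0],[0,0,0],1],[[0,20,0],[0,0,0],1],[[0,30,0],[0,0,0],1],[[0,40,0],[0,0,0],1],[[0,46,0],[0,0,0],1]]}}

```text
clock: 18.27
tcp_pos: [0.5075, -0.0361, 0.0562]
orientation: [0.001, -0.023, 1.0, -0.001]
wrist_force: [-0.6, -2.2, 5.6]
finger_gap: 0.023
grip_force: 39.6
```

Request:
{"name": "move_arm", "arguments": {"targets": [[[0,4,0],[0,0,0],1],[[0,8,0],[0,0,0],1],[[0,12,0],[0,0,0],1],[[0,15,0],[0,0,0],1],[[0,15,0],[0,0,0],1]]}}

```text
clock: 18.9
tcp_pos: [0.5069, -0.0222, 0.0563]
orientation: [0.001, -0.023, 1.0, -0.001]
wrist_force: [-1.1, -4.6, 6.3]
finger_gap: 0.0228
grip_force: 39.8
```

Request:
{"name": "move_arm", "arguments": {"targets": [[[0,3,0],[0,0,0],1],[[0,5,0],[0,0,0],1],[[0,5,0],[0,0,0],1],[[0,4.5,0],[0,0,0],1],[[0,4,0],[0,0,0],1]]}}

```text
clock: 19.52
tcp_pos: [0.5067, -0.0173, 0.0563]
orientation: [0.001, -0.023, 1.0, -0.0]
wrist_force: [-1.7, -0.4, 5.6]
finger_gap: 0.0229
grip_force: 39.8
```

Unloaded at −0.0173, which is on the middle. Now I release it.

Request:
{"name": "move_arm", "arguments": {"targets": [[[0,0,0],[0,0,0],0.6],[[0,0,0],[0,0,0],0.3],[[0,0,0],[0,0,0],0],[[0,0,0],[0,0,0],-0.5],[[0,0,0],[0,0,0],-0.5]]}}

```text
clock: 20.15
tcp_pos: [0.5059, -0.0167, 0.0551]
orientation: [-0.0, -0.023, 1.0, 0.0]
wrist_force: [-0.3, 0.6, 0.1]
finger_gap: 0.0642
grip_force: 0.0
```

Request:
{"name": "move_arm", "arguments": {"targets": [[[0,0,-10],[0,0,0],-0.5],[[0,0,-30],[0,0,0],-0.5],[[0,0,-60],[0,0,0],-0.5],[[0,0,-90],[0,0,0],-0.5],[[0,0,-120],[0,0,0],-0.5]]}}

```text
clock: 20.78
tcp_pos: [0.506, -0.0167, 0.177]
orientation: [0.0, -0.023, 1.0, -0.0]
wrist_force: [-0.1, 0.6, -0.4]
finger_gap: 0.0641
grip_force: 0.0
```

Request:
{"name": "move_arm", "arguments": {"targets": [[[40,0,-20],[0,0,0],-0.5],[[90,0,-20],[0,0,0],-0.5],[[130,0,-20],[0,0,0],-0.5],[[130,0,-20],[0,0,0],-0.5],[[130,0,-20],[0,0,0],-0.5]]}}

```text
clock: 21.4
tcp_pos: [0.3771, -0.023, 0.1961]
orientation: [0.001, -0.023, 1.0, -0.0]
wrist_force: [0.4, 1.5, 0.3]
finger_gap: 0.0637
grip_force: 0.0
```

```bash
python3 - <<'E'
from h import *
im=env.read_camera("top"); 
for n in("top","scene"):
  m=env.read_camera(n)
  for t in("knob","carriage"): print(n,t,[np.round(d["centre"],4) for d in env.landmark_of(t,m)[:1]])
cv2.imwrite("pics/c.png",cv2.resize(im["pixels"][200:310,260:470],None,fx=3.5,fy=3.5)[:,:,::-1])
E
python3 g.py
```

```text
top knob [array([ 0.5028, -0.0145,  0.0747])]
top carriage [array([ 0.5055, -0.0187,  0.0121])]
scene knob [array([ 0.5054, -0.0168,  0.0704])]
scene carriage [array([ 0.5048, -0.0182,  0.0144])]
21.75 [ 0.3765 -0.0228  0.1951] [-0.0469  0.9989] [ 0.17  0.67 -0.81] 0.06393647856713029 0.0
to knob, tool mm [-128.7  -85.4  142. ]
```

View pics/c.png

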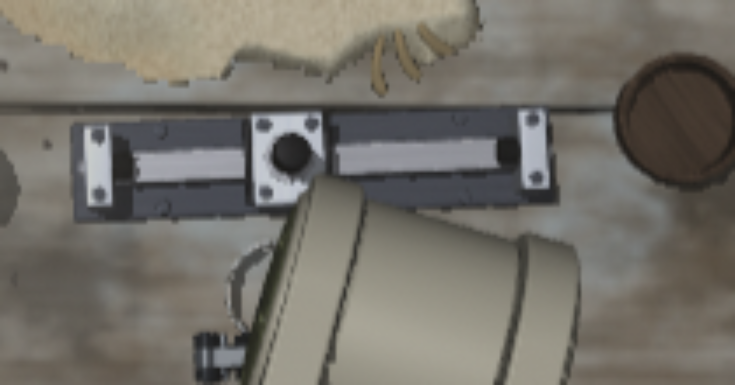

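The knob is at about (291, 153) in the crop, and the carriage has stayed where I left it, with y around −0.017 to −0.018. The ring and lid have not moved, and the arm is clear.

```bash
python3 -c "
from workcell import env
print(env.hand_in())"
```

```text
the job is handed in; nothing more can be done
None
```

The carriage met the left stop and then the right one gently, with peak push forces of about 8 N and 7 N. It now stands released on the middle of the tight spot at world y ≈ −0.017 m, and the job is handed in; no verdict was returned.

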